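Click the jar-rail stop into its catch

ROBOT

A 6-joint arm with a two-finger parallel gripper is mounted at the origin on the work surface. World frame = base frame: x ahead of the robot, y to its left, z up, the work surface at z = 0. Lengths are in mm, angles in rad, forces in N, time in s.
With the tool pointing down it reaches from about 400 to 925 mm from the base axis. Payload 12.5 kg.
Tool frame: the origin (TCP) lies at the very end of the fingers, on their centre line; the grasp point (between the pads) lies 19 mm behind it; z points along the fingers, y is the line along which they close (so a half turn about z gives the same grasp; the last joint's range is limited). The gripper opens to 95 mm and grips with 3 to 60 N. Pads are 20 mm wide; open, the fingers measure 119 mm over their backs; the gripper's body (75 mm by 180 mm) begins 59 mm behind the grasp point.
Start: joints at [-0.106, 0.491, 1.559, -0, 1.092, -0.106], TCP at [625.017, 0.021, 214.661] pointing down, gripper open.
Joint ranges: [-3.1, 3.1], [-0.84, 2.19], [0.05, 2.79], [-1.13, 4.28], [0.06, 2.93], [-2.69, 2.69]. Speed limits (rad/s): [2.22, 2.22, 2.79, 3.14, 3.14, 3.14].

INTERFACE

Orientations are given as [roll, pitch, yaw] about the fixed x, y, z axes, in that order (R = Rz(yaw) Ry(pitch) Rx(roll)).
In Python, from cell import env, eyes, job_done gives the robot as it stands (env), with the cameras (eyes) and the job as plain functions.
- The arm moves only by the shell command python3 steer.py, which reads ROWS from standard input. ROWS is a JSON list of rows, 1 to 5 of them, each of 5 numbers: dx, dy, dz in a scale on which 1.0 is 400 mm, then a turn about the tool's z in fractions of the full range, 1 being 4 rad, then the opening from 0.0 (shut) to 1.0 (fully open); each row is the pose to reach, as a shift and turn from the pose commanded when the command began, along the tool's axes at that moment; what a row does not reach only later rows make up. A row lasts 1/12 s, in which the tool goes at most 41.7 mm and 0.125 rad, less where a joint would pass 70% of its speed; a pose out of reach is approached as far as the arm can. The fingers move at their own pace and stop on an object; the grip force is fixed at half the most. Time passes only in rows, so rows that do not move let the fingers close. It prints the time, the measured TCP pose, the force, the opening and the grip force at its end. No shift or turn number may pass 1 either way. Input that does not fit is refused with a message, and nothing moves.
- env.state(): the state, without advancing time (a new reading comes with each control period).
- eyes.read_camera(name): name is "scene" or "side" or "wrist"; returns (picture, depth): 384x512x3 uint8, red, green, blue; 384x512 float32, mm along the optical axis (not along the pixel's ray), 0 where there is no reading.
- eyes.camera_info(name): a dict with "vertical_fov" (degrees; the focal length in pixels is half the picture's height over the tangent of half this angle, whatever the lens; pixels are square), "cx", "cy" (the principal point, pixels), "dist_coeffs" ([k1, k2, p1, p2, k3] as OpenCV has them; the pictures are not rectified), "origin" and "attitude" of the camera in the world. Camera axes: x right, y down, z forward; pixel columns grow to the right and rows downward; lengths in mm; the calibration is good to about 2 mm. A picture is of the moment at which its call begins: read the wrist's pose just before it. camera_info takes no time and is no camera call; for the wrist camera it gives the pose at the moment of the call.
- job_done(): hands the job in; it is judged then, once.
The state is a dict: "t": time; "joints": joint angles; "qvel": joint speeds; "tau": joint torques, N m; "eef_pos": TCP position; "tcp_rot": TCP orientation; "ft_force": force on the tool from outside, world axes, zero at the start; "moment": the same for the moment, N m; "opening": opening from 0.0 (shut) to 1.0 (fully open); "grip_force": force on a finger pad.
Only numpy, scipy, OpenCV 4.12 (cv2) and the standard library are available. Lean on these libraries where they do the work, as an engineer would, in place of code of your own. Each camera call takes 0.05 s, during which the arm holds its last target. There are 200 camera calls.

TASK

Put your fingertips against the bare white side of the upright stop on the wooden jar rail and push it along towards the jars until its spring pin has climbed the first hump of the brass catch and you feel it drop into the notch between the two humps; leave it clicked in there and take your hand away. Only push: do not pinch or pull the stop, do not touch its cork side or its red pin, and do not shove it on up the second hump. Leave the jars and everything else on the counter where they stand.

Things in the scene. Friction and masses are not known exactly. Their poses are not given: they have to be found in the camera images.
- rail: Fixed jar rail: brown wooden board 150 (x) x 500 (y) x 15 mm thick on the counter, turned up to 23 degrees either way, with a steel rail strip (20 mm wide, top 25 mm above the counter) along its far edge at x = +55 mm. Origin: centre of the board's underside. Its y axis runs along the rail, from the stop towards the jars.
- catch: Brass catch clamped on the steel rail (its place along the rail varies; fixed), 50 mm long, 33 mm wide, with two crosswise round humps and a notch between them. Origin: centre of the notch, at the height of the rail's top (25 mm above the counter); axes parallel to the rail's. Let go at y = -5 to +8 mm, the stop springs to y = 0 by itself and stays.
- near_crest (a point): Crest of the catch's near hump (on the stop's side), 4 mm above the rail's top, 8 mm in -y of the notch. The pin begins to climb when the stop is about 16 mm short of the notch; pushing it over takes about 7 to 10 N. Past this crest the push force falls away and the stop is drawn into the notch by its spring.
- far_crest (a point): Crest of the catch's far hump, 7 mm above the rail's top, 11 mm in +y of the notch. Not to be climbed: pushing up it takes about 12 to 16 N.
- stop: Sliding stop, white plastic: upright plate 105 mm wide (across the rail), 10 thick (along it), 22 to 110 mm above the counter, and at its far end a 52 mm long carriage on the steel rail. Slides only along the rail (1.5 N friction plus 8 N per m/s), stays where left. Starts 7 to 25 cm short of the catch. Origin: on the rail's top under the pin, mid plate thickness. Clicked in: at the catch origin.
- push_point (a point): Good place to push: on the stop's bare white side (5 mm in -y of the stop's origin, facing away from the jars), middle of the plate's width, 85 mm above the counter, 25 mm below the plate's top edge. Push along the rail's +y. Fingertips 70 mm or more above the counter keep a gripper's body above the jars.
- cork_side (a point): Cork pad 95 x 3 x 78 mm on the stop's jar side, its face 8 mm in +y of the stop's origin. Not to be touched by the fingers. The point is the centre of that face.
- pin: Spring pin of the stop, upright in its carriage, with a red cap 16 mm across (top 62 mm above the counter when down). Not to be touched. Origin: lowest point of its round tip (radius 5 mm). Its height in the catch's frame: 0 on the plain rail, 4 mm on the near hump's crest, 0.7 mm when dropped into the notch. A spring presses it down with 7 to 10 N.
- jar_a: Glass storage jar with a steel lid, 68 mm across, 93 mm tall, loose, on the board beyond the catch; with the stop clicked in, about 33 mm are left between cork and jar. Origin: centre of its underside. Leave alone.
- jar_b: A second such jar, beside jar_a farther along the board. Origin: centre of its underside. Leave alone.
- mug: White mug, 80 mm across, 90 mm tall, on the counter beyond the board. Leave alone.
- spice: Amber spice jar, 44 mm across, 75 mm tall, on the counter beyond the board. Leave alone.
- ramekin: Blue ramekin, 84 mm across, 45 mm tall, on the counter beyond the board. Leave alone.
- spatula: Wooden-handled spatula lying along the board on the robot's side. Leave alone.

How it is judged:
By the outcome, as a careful person would: the job done as asked, in the order asked, and still so for the second after the job is handed in, with the robot touching nothing.
It also fails if it takes over 48 s, if anything falls off the work surface, if the arm or the gripper's body presses on something with over 40 N, if the wrist force passes 120 N, or if a joint passes its speed limit or range.

## Working session

There is one attempt and no reset: what is moved stays moved. The work goes in short steps, Python scripts to look and compute and a shell command to move; the robot and the scene stay as the last step left them, time stands still between calls to the robot, and variables do not carry over. Pictures are saved under pics/ and viewed, at most 10 in all, crops included, and the job is handed in when it is done.

```bash
ls; mkdir -p pics; cat > h.py <<'E'
import numpy as np, cv2
from cell import env, eyes, job_done
from scipy.spatial.transform import Rotation as R
def info(n):
    c=eyes.camera_info(n); f=192/np.tan(np.radians(c['vertical_fov'])/2)
    K=np.array([[f,0,c['cx']],[0,f,c['cy']],[0,0,1]]); return c,K,np.array(c['dist_coeffs'],float)
def rot(a):
    a=np.array(a,float); return a if a.shape==(3,3) else R.from_euler('xyz',a).as_matrix()
def world(n,uv,d):
    c,K,D=info(n); p=cv2.undistortPoints(np.array(uv,float).reshape(-1,1,2),K,D).reshape(-1,2)
    P=np.c_[p,np.ones(len(p))]*np.array(d).reshape(-1,1)
    return P@rot(c['attitude']).T+np.array(c['origin'])
def cloud(n,dep):
    v,u=np.mgrid[:384,:512]; return world(n,np.c_[u.ravel(),v.ravel()],dep.ravel()).reshape(384,512,3)
E
python3 - <<'E'
from h import *
ims=[]
for n in("scene","side"):
    im,d=eyes.read_camera(n); np.savez(n+'.npz',im=im,d=d); print(n,eyes.camera_info(n)); cv2.imwrite(f'pics/{n}0.png',im[:,:,::-1])
print(env.state())
E
```

```text
cell.py
pics
steer.py
scene {'vertical_fov': 57.10245419092735, 'cx': 255.61666849454554, 'cy': 192.6927323866795, 'dist_coeffs': array([-0.09057218,  0.        ,  0.        ,  0.        ,  0.        ]), 'origin': array([1205.26986449, -224.82264454,  490.96006712]), 'attitude': array([-2.11232058,  0.01912718,  1.16715935])}
side {'vertical_fov': 54.05731680482846, 'cx': 256.2383412099415, 'cy': 195.40065448888924, 'dist_coeffs': array([0.00983235, 0.        , 0.        , 0.        , 0.        ]), 'origin': array([ 367.24308576, -369.73337129,  558.54373039]), 'attitude': array([-2.39767008,  0.00651311, -0.54072462])}
{'t': 0.1, 'joints': array([-1.05580004e-01,  4.91477399e-01,  1.55939043e+00, -8.95142397e-06,
        1.09171060e+00, -1.05562400e-01]), 'qvel': array([-0.00054767, -0.00065434, -0.00071099, -0.00046604, -0.00107295,
       -0.00041436]), 'tau': array([ 2.47082615e-03, -6.13621187e+01, -2.58604574e+01,  6.93451893e-02,
        4.70101309e-02, -2.07912552e-05]), 'eef_pos': array([6.24780784e+02, 5.62800516e-02, 2.14133122e+02]), 'tcp_rot': array([-3.14061154e+00, -9.59713384e-05,  1.57078281e+00]), 'ft_force': array([-0.15198201, -0.32851901,  1.12044402]), 'moment': array([-0.01359446, -0.04487822, -0.00028344]), 'grip_force': 0.0, 'opening': 0.9986276019966198}
```

View pics/scene0.png

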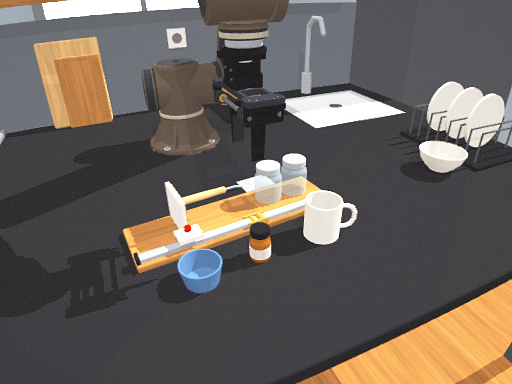

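View pics/side0.png

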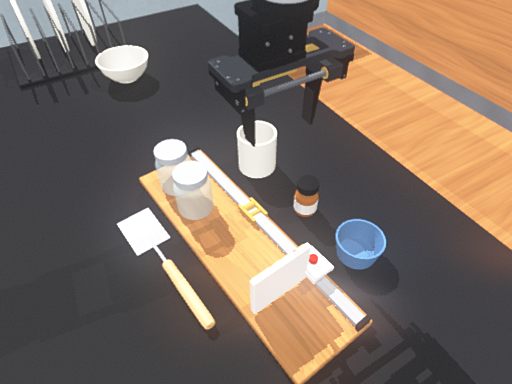

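The scene view shows the stop at about (178,205), the red pin at (187,229), the catch at (253,217) and the jars at (268,180) and (293,173). In the side view the bare white face is at (280,280), the pin at (313,259), the catch at (252,210) and the jars at (192,190) and (171,165).

```bash
cat > m.py <<'E'
from h import *
def load(n): z=np.load(n+'.npz'); return z['im'],z['d']
for n in("side","scene"):
    im,d=load(n); P=cloud(n,d); hsv=cv2.cvtColor(im,cv2.COLOR_RGB2HSV); H,S,V=[hsv[...,i].astype(int) for i in range(3)]
    ok=d>0; z=P[...,2]; reg=np.zeros_like(ok)
    if n=="side": reg[140:384,110:375]=1
    else: reg[150:270,115:345]=1
    ok&=reg
    b=ok&(abs(z-15)<4)&(S>100)&(H<22)&(H>5); Q=P[b]; print(n,'board n',b.sum(),'z',np.median(Q[:,2]))
    r=cv2.minAreaRect(Q[:,:2].astype(np.float32)); print(' rect',r)
    red=ok&((H<6)|(H>174))&(S>180)&(V>120)&(z>45); print(' red',red.sum(),P[red].mean(0) if red.any() else'', P[red][:,2].max() if red.any() else '')
    c=ok&(H>20)&(H<32)&(S>130)&(z>22)&(z<45); print(' catch',c.sum(),np.median(P[c],0),P[c].min(0),P[c].max(0))
    w=ok&(S<40)&(V>150)&(z>60)&(z<118)
    if n=="side": w[:240]=0
    else: w[:,:160]=0; w[:,192:]=0
    W=P[w]; print(' white',w.sum(),W.min(0),W.max(0))
    xy=W[:,:2]; m=np.median(xy,0); 
    l=cv2.fitLine(xy.astype(np.float32),cv2.DIST_HUBER,0,.01,.01).ravel(); print(' line',l,'normal yaw',np.degrees(np.arctan2(l[1],l[0])))
    t=(xy-l[2:])@l[:2]; print(' extents',np.percentile(t,[1,99]),'ctr',l[2:]+l[:2]*np.percentile(t,[1,99]).mean())
    print(' ztop',np.percentile(W[:,2],99))
E
python3 m.py
```

```text
side board n 12163 z 13.383381259732005
 rect ((511.27789306640625, -11.175140380859375), (208.88815307617188, 499.0971984863281), 6.064198970794678)
 red 0  
 catch 28 [599.10607484  25.69112078  27.15837724] [574.08964277   4.99281617  24.93993148] [605.94530407  49.48429964  31.3387504 ]
 white 1457 [ 489.90839553 -151.48266167   60.00992377] [ 613.44544005 -127.03707933  111.26854298]
 line [ 9.9387652e-01  1.1049673e-01  5.3608051e+02 -1.4552579e+02] normal yaw 6.3439507
 extents [-45.35700739  57.20911607] ctr [ 541.97027162 -144.87097773]
 ztop 109.85705636029984
scene board n 3665 z 15.22302562818561
 rect ((512.9459228515625, -10.3275146484375), (208.44554138183594, 500.73797607421875), 6.3124518394470215)
 red 37 [ 613.01976268 -133.61385106   60.09207114] 63.32384976262267
 catch 95 [590.73574783  30.30664555  29.48677408] [573.05015884   1.79432888  27.48388739] [610.9582151   50.32633881  33.6167427 ]
 white 409 [ 490.31598996 -149.81868704   60.31287949] [ 610.80081468 -128.80061557  112.12884937]
 line [ 9.9236095e-01  1.2336812e-01  5.5433551e+02 -1.4212355e+02] normal yaw 7.086527
 extents [-61.16001601  41.5217386 ] ctr [ 544.59138045 -143.33491911]
 ztop 111.79903051703626
```

```bash
cat > m2.py <<'E'
from h import *
for n in("side","scene"):
    z=np.load(n+'.npz'); im,d=z['im'],z['d']; P=cloud(n,d); hsv=cv2.cvtColor(im,cv2.COLOR_RGB2HSV).astype(int); H,S,V=hsv[...,0],hsv[...,1],hsv[...,2]
    zz=P[...,2]; a=np.radians(6.3); u=np.array([-np.sin(a),np.cos(a)]); x=np.array([np.cos(a),np.sin(a)])
    xs=P[...,:2]@x; us=P[...,:2]@u
    # strip yaw: grey at z~25
    g=(d>0)&(S<60)&(abs(zz-25)<4)&(abs(xs-600)<25)&(us>-260)&(us<200)
    l=cv2.fitLine(P[g][:,:2].astype(np.float32),cv2.DIST_HUBER,0,.01,.01).ravel(); print(n,'strip yaw',np.degrees(np.arctan2(-l[0],l[1])),g.sum(), np.median(xs[g]))
    c=(d>0)&(H>18)&(H<34)&(S>90)&(abs(xs-598)<25)&(zz>20)&(zz<45)&(us>-100)&(us<50)
    print(' catch us',np.percentile(us[c],[0,2,50,98,100]),'xs',np.percentile(xs[c],[0,50,100]),c.sum())
    for q in range(-75,10,4):
        m=c&(abs(us-q)<2); print(q,m.sum(), np.round(np.percentile(zz[m],[50,90]),1) if m.any() else '',end=' | ')
    print()
    v0,v1,u0,u1=(185,235,225,285) if n=="side" else (200,232,230,285)
    cv2.imwrite(f'pics/{n}c.png',cv2.resize(im[v0:v1,u0:u1,::-1],None,fx=10,fy=10,interpolation=cv2.INTER_CUBIC))
E
python3 m2.py
```

```text
side strip yaw -174.06099 1568 591.692807025958
 catch us [-62.10691662 -60.40706588 -35.52975948 -16.73841043 -13.21182756] xs [574.92153701 590.08243248 608.70467533] 218
-75 0  | -71 0  | -67 0  | -63 2 [27.6 28.2] | -59 13 [26.8 27.9] | -55 8 [27.3 27.9] | -51 21 [27.1 27.7] | -47 33 [27.  27.9] | -43 16 [26.9 28.2] | -39 10 [26.9 27.4] | -35 20 [27.3 28.6] | -31 38 [28.7 29.9] | -27 27 [29.3 30.7] | -23 14 [28.  29.4] | -19 9 [27.3 28.3] | -15 7 [26.7 27.7] | -11 0  | -7 0  | -3 0  | 1 0  | 5 0  | 9 0  | 
scene strip yaw -172.9016 829 595.0546203977441
 catch us [-63.44902654 -62.14438903 -34.64468968 -16.21078103 -13.85146523] xs [574.98377995 594.76769316 610.49168098] 154
-75 0  | -71 0  | -67 0  | -63 7 [28.2 29.5] | -59 4 [28.8 29. ] | -55 10 [28.5 29.3] | -51 14 [28.9 29.7] | -47 16 [29.4 30. ] | -43 10 [29.2 30.4] | -39 9 [29.  29.7] | -35 18 [28.9 30.6] | -31 18 [29.5 31.8] | -27 20 [31.4 32.9] | -23 11 [29.7 31.9] | -19 11 [27.5 29.3] | -15 6 [29.  30.1] | -11 0  | -7 0  | -3 0  | 1 0  | 5 0  | 9 0  |
```

The rows are not in the units I measure in: shifts go in shares of 400 mm and turns go in shares of 4 rad. I convert before sending: -160 mm / 400 = -0.4, -120 mm / 400 = -0.3, -0.11 rad / 4 = -0.0275.

```bash
echo '[[0, 0, 0, -0.0275, 0], [-0.1, -0.0375, 0, -0.0275, 0], [-0.2, -0.075, 0, -0.0275, 0], [-0.3, -0.125, 0, -0.0275, 0], [-0.4, -0.175, 0, -0.0275, 0]]' | python3 steer.py
```

```text
t: 0.52
eef_pos: [557.7, -153.8, 214.3]
tcp_rot: [-3.141, -0.0, 1.682]
ft_force: [1.7, -0.9, 0.0]
opening: 0.705
grip_force: 0.0
```

Scaled: 129 mm / 400 = 0.3225, 120 mm / 400 = 0.3.

```bash
echo '[[-0.075, -0.035, 0, 0, 0], [-0.075, -0.035, 0.1, 0, 0], [-0.075, -0.035, 0.2, 0, 0], [-0.075, -0.035, 0.3, 0, 0], [-0.075, -0.035, 0.3225, 0, 0]]' | python3 steer.py; echo '[[0, 0, 0, 0, 0], [0, 0, 0, 0, 0], [0, 0, 0, 0, 0]]' | python3 steer.py
python3 - <<'E'
from h import *
im,d=eyes.read_camera("side"); cv2.imwrite('pics/side1.png',im[:,:,::-1])
E
```

```text
t: 0.93
eef_pos: [545.4, -183.2, 80.4]
tcp_rot: [-3.135, -0.004, 1.68]
ft_force: [-0.4, 0.3, -0.4]
opening: 0.352
grip_force: 0.0
t: 1.18
eef_pos: [549.2, -184.3, 87.7]
tcp_rot: [3.139, 0.002, 1.681]
ft_force: [-0.0, -0.2, 0.6]
opening: 0.146
grip_force: 0.0
```

View pics/side1.png

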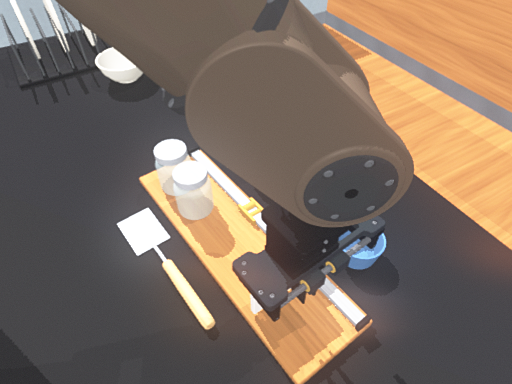

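The gripper hides the stop. The board, jars at (192,190) and catch at (252,210) are unchanged. The fingers are about 30 mm short of the white face.

Scaled: 22 mm / 400 = 0.055, 20 mm / 400 = 0.05.

```bash
echo '[[0.0125, 0, 0.0025, 0, 0], [0.025, 0, 0.005, 0, 0], [0.0375, 0, 0.005, 0, 0], [0.05, 0, 0.005, 0, 0], [0.055, 0, 0.005, 0, 0]]' | python3 steer.py; echo '[[0.0075, 0, 0, 0, 0], [0.015, 0, 0, 0, 0], [0.0225, 0, 0, 0, 0], [0.03, 0, 0, 0, 0], [0.0375, 0, 0, 0, 0]]' | python3 steer.py;echo '[[0.01, 0, 0, 0, 0], [0.02, 0, 0, 0, 0], [0.03, 0, 0, 0, 0], [0.04, 0, 0, 0, 0], [0.05, 0, 0, 0, 0]]' | python3 steer.py
```

```text
t: 1.65
eef_pos: [545.6, -161.2, 83.9]
tcp_rot: [3.141, 0.0, 1.681]
ft_force: [-0.1, -0.2, -1.0]
opening: 0.007
grip_force: 0.0
t: 2.07
eef_pos: [544.1, -147.1, 83.7]
tcp_rot: [3.141, 0.0, 1.681]
ft_force: [0.1, -1.2, 0.3]
opening: 0.006
grip_force: 0.9
t: 2.48
eef_pos: [541.9, -126.9, 83.7]
tcp_rot: [3.141, 0.0, 1.681]
ft_force: [1.5, -1.9, 0.3]
opening: 0.005
grip_force: 0.9
```

Scaled: 25 mm / 400 = 0.0625, 20 mm / 400 = 0.05.

```bash
echo '[[0.0125, 0, 0, 0, 0], [0.025, 0, 0, 0, 0], [0.0375, 0, 0, 0, 0], [0.05, 0, 0, 0, 0], [0.0625, 0, 0, 0, 0]]' | python3 steer.py; echo '[[0.0125, 0, 0, 0, 0], [0.025, 0, 0, 0, 0], [0.0375, 0, 0, 0, 0], [0.05, 0, 0, 0, 0], [0.0625, 0, 0, 0, 0]]' | python3 steer.py;echo '[[0.0125, 0, 0, 0, 0], [0.025, 0, 0, 0, 0], [0.0375, 0, 0, 0, 0], [0.05, 0, 0, 0, 0], [0.0625, 0, 0, 0, 0]]' | python3 steer.py; echo '[[0.01, 0, 0, 0, 0], [0.02, 0, 0, 0, 0], [0.0275, 0, 0, 0, 0], [0.0325, 0, 0, 0, 0], [0.035, 0, 0, 0, 0]]' | python3 steer.py
cat > look.py <<'E'
from h import *
import sys
u=np.array([-np.sin(.1102),np.cos(.1102)])
s=env.state(); print('tcp u',s['eef_pos'][:2]@u, 'F along',s['ft_force'][:2]@u)
im,d=eyes.read_camera("scene"); np.savez(sys.argv[1]+'.npz',im=im,d=d); P=cloud("scene",d)
hsv=cv2.cvtColor(im,cv2.COLOR_RGB2HSV).astype(int); H,S,V=hsv[...,0],hsv[...,1],hsv[...,2]
m=(d>0)&((H<6)|(H>174))&(S>180)&(V>100)&(P[...,2]>45)&(P[...,2]<80)&(abs(P[...,0]-600)<40); print('red',m.sum(),P[m].mean(0),'u',(P[m][:,:2]@u).mean(),'zmax',np.percentile(P[m][:,2],90))
cv2.imwrite(f'pics/{sys.argv[1]}.png',cv2.resize(im[130:280,110:350,::-1],None,fx=3,fy=3))
E
python3 look.py scene1
```

```text
t: 2.9
eef_pos: [539.1, -102.0, 83.7]
tcp_rot: [3.141, 0.0, 1.681]
ft_force: [1.3, -2.0, 0.1]
opening: 0.006
grip_force: 1.0
t: 3.32
eef_pos: [536.3, -77.2, 83.7]
tcp_rot: [3.141, 0.0, 1.681]
ft_force: [1.4, -2.0, 0.2]
opening: 0.007
grip_force: 1.0
t: 3.73
eef_pos: [533.6, -52.3, 83.7]
tcp_rot: [3.141, 0.0, 1.681]
ft_force: [3.3, -3.0, 0.5]
opening: 0.001
grip_force: 1.0
t: 4.15
eef_pos: [531.9, -38.6, 83.6]
tcp_rot: [-3.141, -0.0, 1.681]
ft_force: [0.9, -2.0, -0.5]
opening: 0.007
grip_force: 0.8
tcp u -96.85283960222303 F along -2.064796783043205
red 33 [600.85894995 -16.41010586  60.14347871] u -82.39128289818056 zmax 63.23915583204344
```

View pics/scene1.png

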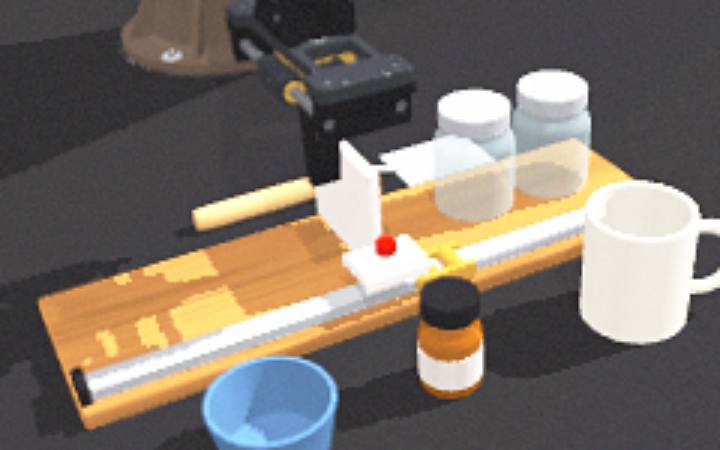

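The picture shows the stop upright with fingers behind it at about (330,150). The red pin is at (386,246), just short of the catch at (447,262), with everything else in place. About 28 mm remain before the climb.

Scaled: 24 mm / 400 = 0.06, 20 mm / 400 = 0.05.

```bash
f='eef_pos|ft_force'
echo '[[0.0125, 0, 0, 0, 0], [0.025, 0, 0, 0, 0], [0.0375, 0, 0, 0, 0], [0.05, 0, 0, 0, 0], [0.06, 0, 0, 0, 0]]' | python3 steer.py|egrep $f
echo '[[0.0025, 0, 0, 0, 0], [0.005, 0, 0, 0, 0], [0.0075, 0, 0, 0, 0]]' | python3 steer.py|egrep $f
echo '[[0.0018, 0, 0, 0, 0], [0.0035, 0, 0, 0, 0], [0.005, 0, 0, 0, 0]]' | python3 steer.py|egrep $f
echo '[[0.0018, 0, 0, 0, 0], [0.0035, 0, 0, 0, 0], [0.005, 0, 0, 0, 0]]' | python3 steer.py|egrep $f
python3 look.py scene2
```

```text
eef_pos: [529.2, -14.4, 83.6]
ft_force: [-0.2, -1.4, 0.4]
eef_pos: [528.9, -11.9, 83.6]
ft_force: [-0.9, -2.4, -0.3]
eef_pos: [528.9, -10.8, 83.7]
ft_force: [-0.6, -11.7, -1.4]
eef_pos: [528.7, -8.9, 83.6]
ft_force: [-0.6, -7.5, -1.0]
tcp u -67.01580743286735 F along -7.357006640152804
red 33 [597.39255518  13.15544208  61.69641873] u -52.62385194325987 zmax 64.67870105209605
```

Scaled: 1.5 mm / 400 = 0.0038, 1 mm / 400 = 0.0025.

```bash
f='eef_pos|ft_force'
echo '[[0.0013, 0, 0, 0, 0], [0.0025, 0, 0, 0, 0], [0.0038, 0, 0, 0, 0]]' | python3 steer.py|egrep $f
echo '[[0.0013, 0, 0, 0, 0], [0.0025, 0, 0, 0, 0], [0.0038, 0, 0, 0, 0]]' | python3 steer.py|egrep $f
echo '[[0.0013, 0, 0, 0, 0], [0.0025, 0, 0, 0, 0], [0.0025, 0, 0, 0, 0]]' | python3 steer.py|egrep $f
echo '[[0.0013, 0, 0, 0, 0], [0.0025, 0, 0, 0, 0], [0.0025, 0, 0, 0, 0]]' | python3 steer.py|egrep $f
python3 look.py scene3
```

```text
eef_pos: [528.5, -7.1, 83.6]
ft_force: [0.0, -6.1, 0.3]
eef_pos: [528.2, -5.3, 83.6]
ft_force: [-0.3, -3.5, 0.1]
eef_pos: [528.1, -3.8, 83.6]
ft_force: [-0.0, -0.4, -0.8]
eef_pos: [528.1, -2.8, 83.7]
ft_force: [-0.3, -1.2, -0.5]
tcp u -60.86896620850552 F along -1.156657334355783
red 30 [596.86843815  18.94585882  63.83119644] u -46.810918292232124 zmax 66.33870440537487
```

```bash
f='eef_pos|ft_force'
echo '[[0.0013, 0, 0, 0, 0], [0.0025, 0, 0, 0, 0], [0.0025, 0, 0, 0, 0]]' | python3 steer.py|egrep $f
echo '[[0.0013, 0, 0, 0, 0], [0.0025, 0, 0, 0, 0], [0.0025, 0, 0, 0, 0]]' | python3 steer.py|egrep $f
python3 look.py scene4
```

```text
eef_pos: [528.0, -2.0, 83.7]
ft_force: [0.3, 0.5, 0.2]
eef_pos: [527.9, -1.0, 83.7]
ft_force: [0.2, -0.1, -0.3]
tcp u -59.042389614885536 F along -0.1514509451318455
red 29 [596.32619767  21.76873062  62.59629177] u -43.94553566326575 zmax 65.23274099529554
```

Scaled: 1 mm / 400 = 0.0025, 0.5 mm / 400 = 0.0013.

```bash
f='eef_pos|ft_force'
echo '[[0.0013, 0, 0, 0, 0], [0.0025, 0, 0, 0, 0], [0.0025, 0, 0, 0, 0]]' | python3 steer.py|egrep $f
python3 look.py scene5
echo '[[0.0013, 0, 0, 0, 0], [0.0025, 0, 0, 0, 0], [0.0025, 0, 0, 0, 0]]' | python3 steer.py|egrep $f
python3 look.py scene6
```

```text
eef_pos: [527.7, -0.0, 83.7]
ft_force: [-0.3, 0.3, -0.2]
tcp u -58.06059649627297 F along 0.34101911203204077
red 32 [596.20645484  25.98421789  60.27478431] u -39.7424500574637 zmax 62.863876592333966
eef_pos: [527.6, 1.0, 83.6]
ft_force: [0.5, 0.1, 0.0]
tcp u -57.07583167334708 F along -0.0012334975026719863
red 32 [596.02022909  26.06218653  60.14061915] u -39.644473797454474 zmax 62.946089591792045
```

The stop snapped ahead of the fingers on its own, the pin came down, and the force is zero. I'm backing off along -x of the tool, then up.

Scaled: -50 mm / 400 = -0.125, -45 mm / 400 = -0.1125.

```bash

echo '[[-0.02, 0, 0, 0, 0], [-0.05, 0, 0, 0, 0], [-0.0875, 0, 0, 0, 0], [-0.1125, 0, 0, 0, 0], [-0.125, 0, 0, 0, 0]]' | python3 steer.py
echo '[[0, 0, -0.05, 0, 0], [0, 0, -0.125, 0, 0], [0, 0, -0.2, 0, 0], [0, 0, -0.275, 0, 0], [0, 0, -0.3, 0, 0]]' | python3 steer.py
echo '[[-0.05, 0, 0, 0, 0], [-0.125, 0, 0, 0, 0], [-0.2, 0, 0, 0, 0], [-0.2, 0, 0, 0, 0], [-0.2, 0, 0, 0, 0]]' | python3 steer.py
python3 look.py scene7
```

```text
t: 8.03
eef_pos: [533.4, -50.7, 83.6]
tcp_rot: [3.141, 0.0, 1.679]
ft_force: [-0.2, -1.0, -0.7]
opening: 0.003
grip_force: 0.0
t: 8.45
eef_pos: [534.2, -49.4, 207.5]
tcp_rot: [3.137, 0.002, 1.68]
ft_force: [0.0, 0.7, 0.2]
opening: 0.005
grip_force: 0.0
t: 8.87
eef_pos: [541.6, -129.6, 202.9]
tcp_rot: [-3.141, -0.0, 1.678]
ft_force: [-0.8, 1.0, -0.2]
opening: 0.006
grip_force: 0.0
tcp u -188.38899543377735 F along 1.042965370588265
red 33 [595.93844745  26.06449512  60.33276405] u -39.63318510551422 zmax 62.90199172704767
```

View pics/scene7.png

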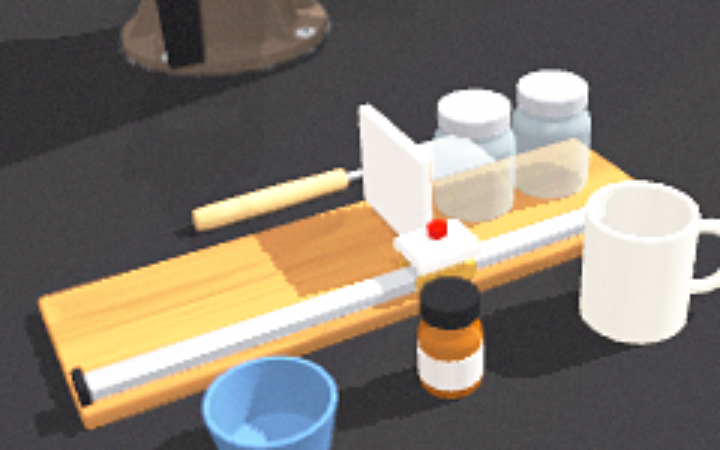

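The stop sits over the catch with the red pin at (437,229), down and unmoved since the click. The jars at (473,155) and (552,130) are where they stood, and the hand is clear.

```bash
python3 -c "
from cell import env, eyes, job_done
print(job_done())"
```

```text
the job is handed in; nothing more can be done
None
```

The stop was pushed over the first hump and clicked into the notch, the hand was withdrawn with nothing else disturbed, and the job is handed in.

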